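# Pop the pick drawer and trap it

## Task

Set out the bamboo picks for the guest: with one finger press the brass key on the wooden pick caddy right down so that its spring drawer pops out, and trap the sliding drawer front with the other finger so that it stands part open, 2 to 7 cm out, without ever running on towards the bowl. Finish while holding it so: one finger still keeping the key down, the drawer front at rest against the other finger. Only press and touch, grasp nothing, and leave the bowl, fork, holders, canister and teacup where they stand.

Things in the scene. Friction and masses are not known exactly. Their poses are not given: they have to be found in the camera images.
- caddy: dark wooden pick caddy, fixed to the table, 150 (x) x 90 (y) x 50 high; origin at the centre of its underside on the table top; its x axis is the direction in which the drawer pops out (level, away from the key), z up
- key_top (a point): centre of the top face of the brass key pad, a flat plate 28 (along the caddy's x) x 36 (along y) x 6 mm thick; 57 mm from the caddy's origin along its x, on its centre line, 66 mm above the table when up and 56 mm when fully down; its axes are the caddy's
- key_slide (a joint): how far the key is pressed straight down, 0 (up) to 0.010 m (its stop); spring 1.4 N at the top, 4 N at the stop; the latch lets the drawer go when the key is about 5 mm down; the key springs up again when let go
- key: the brass key with its pad (the part to press); origin 16 mm below key_top, axes as the caddy's
- drawer: the bamboo drawer with picks; its pale wooden front board with a brass strip is 8 thick (x) x 90 wide (y) x 80 high, top edge 84 mm above the table (28 mm above the pressed key); origin at the caddy's origin when shut, same axes. Shut, the board's inner face is 20 mm and its outer face 28 mm from the key's centre along the caddy's x; a finger standing beyond it on that line is in its path
- front_face (a point): middle of the top edge of the front board's outer face (the +x face); 85 mm from the caddy's origin along its x when shut
- drawer_slide (a joint): how far the drawer is out along the caddy's x, 0 (shut, latched) to 0.12 m (all the way out). Once released a spring (3 N shut, 2 N at 0.05 m) drives it out against a damper at about 45 mm/s, slowing to about 25 mm/s; it passes 0.08 m some 2.5 s after release and does not return by itself
- bowl: matte black ceramic bowl, 120 across, 58 high, standing 0.27 to 0.29 m from the caddy's origin ahead of the drawer; origin at the centre of its underside
- fork: stainless serving fork lying flat, about 211 long, 26 wide, 5 thick, tines to its +x; origin on its underside 105 mm from the handle end
- holder_a: short round jade-green plastic chopstick holder, empty, 44 across, 60 high, standing beside the caddy on its +y side; origin at the centre of its underside
- holder_b: the same kind of jade-green holder on the caddy's -y side; origin at the centre of its underside
- canister: closed tin sesame canister, 71 across, 103 high; origin at the centre of its underside
- teacup: blue teacup without handle, 72 across, 70 high; origin at the centre of its underside
Mind the look-alikes: they are no part of the job. What is shaped like the caddy but green is not meant.

How it is judged:
On the way, in this order (a step that is already met when the one before it is completed fails the run):
1. the key is pressed down (value of joint key_slide above 0.004 m and contact force between the fingers and key above 0.3 N).
2. the popped drawer is stopped by a finger while the key is kept down (all of step 1 and value of joint drawer_slide between 0.015 and 0.08 m and contact force between the fingers and drawer above 0.3 N and velocity of joint drawer_slide between -0.006 and 0.006 m/s), for 0.3 s.
At the end, for the whole second after the job is handed in: A finger still holds the key at least 4 mm down and the drawer, 15 to 80 mm out and at rest (under 6 mm/s), pushes on the other finger with over 0.3 N (all of step 2); the arm keeps its last pose, push and grip.
It fails at once if the drawer slides away (more than 85 mm out) (value of joint drawer_slide above 0.085 m).
It fails at once if the bowl, fork, a chopstick holder, the canister or the teacup is moved or lifted (over 15 mm) (distance of any of bowl, fork, holder_a, holder_b, canister, teacup from where it was at the start of the episode above 0.015 m).
It also fails if it takes over 29 s, if anything falls off the work surface, if the arm or the gripper's body presses on something with over 40 N, if the wrist force passes 120 N, or if a joint passes its speed limit or range.

## Robot

A 7-joint arm with a two-finger parallel gripper is mounted at the origin on the work surface. World frame = base frame: x ahead of the robot, y to its left, z up, the work surface at z = 0. Lengths are in m, angles in rad, forces in N, time in s.
With the tool pointing down it reaches from about 0.425 to 0.95 m from the base axis. Payload 4.7 kg.
Tool frame: the origin (TCP) lies on the centre line of the jaws, within the pads' length; the fingertips stand robot.nose_length ahead of it and the grasp point (between the pads) lies 8 mm behind it (robot.nose_length is the distance from the TCP to the fingertips, in m); z points along the fingers, x is the direction in which the jaws open and shut, and the axes are right-handed (so a half turn about z gives the same grasp; the last joint's range is limited). The gripper opens to 85 mm and grips with 20 to 120 N. Pads are 22 mm wide; open, the fingers measure 114 mm over their backs; the gripper's body (76 mm by 85 mm) begins 54 mm behind the grasp point. The pads swing forward as they close: fully open they stand 13 mm farther back than shut.
Start: joints at [1.133, 0.469, -0.049, 1.532, 0.024, 1.141, -0.082], TCP at [0.268, -0.619, 0.242] pointing down, gripper open.
Joint ranges: [-2.59, 2.59], [-0.33, 1.99], [-1.39, 1.29], [0.1, 2.45], [-1.04, 4.18], [0.21, 1.99], [-2.66, 2.66]. Speed limits (rad/s): [2.57, 2.57, 3.14, 3.14, 3.14, 3.14, 3.14].

## Interface

Orientations are given as [roll, pitch, yaw] about the fixed x, y, z axes, in that order (R = Rz(yaw) Ry(pitch) Rx(roll)).
In Python, from plant import robot gives the robot as it stands. Calls block until the motion is done:
- robot.goto(position, orientation): joint-space move of the TCP to a pose.
- robot.move_straight(position, vel=0.15, attitude=None, contact_N=None): straight line of the TCP; attitude=None keeps the orientation; vel is the mean speed in m/s. With contact_N (N) it stops when the force on the tool has changed by that much, and returns True; else False.
- robot.move_joints(angles): joint-space move.
- robot.grip(opening, strength=None): opening from 0.0 (shut) to 1.0 (fully open); strength is the grip in N (None keeps the last); returns when the fingers have stopped.
- robot.sleep(seconds).
- robot.inverse_kinematics(position, orientation): joint angles nearest the present ones, or None.
- robot.sense(): the state.
- robot.grab_frame(name): name is "scene" or "top" or "wrist"; returns a dict with "image" (480x640x3 uint8, red, green, blue), "range_z" (480x640 float32, m along the optical axis (not along the pixel's ray), 0 where there is no reading), "fx", "fy", "cx", "cy" (pixels), "dist_coeffs" ([k1, k2, p1, p2, k3] as OpenCV has them; the pictures are not rectified), "R" (3x3) and "t" (3): a world point X has camera coordinates R X + t. Camera axes: x right, y down, z forward; pixel columns grow to the right and rows downward; lengths in m; the calibration is good to about 2 mm. A picture is of the moment at which its call begins.
A pose or a line that the arm cannot do raises robot.IKError and nothing moves.
- robot.close_job(): hands the job in, once; it reports no verdict.
The state is a dict: "t": time; "joint_pos": joint angles; "joint_velocities": joint speeds; "effort": joint torques, N m; "tcp_pos": TCP position; "tcp_rot": TCP orientation; "wrist_force": force on the tool from outside, world axes, zero at the start; "torque": the same for the moment, N m; "opening": opening from 0.0 (shut) to 1.0 (fully open).
Only numpy, scipy, OpenCV 4.12 (cv2) and the standard library are available. Lean on these libraries where they do the work, as an engineer would, in place of code of your own. Each camera call takes 0.05 s, during which the arm holds its last target.

## Working session

There is one attempt and no reset: what is moved stays moved. The work goes in short steps, each a Python script; the robot and the scene stay as the last script left them, time stands still between calls to the robot, and variables do not carry over. Pictures are saved under pics/ and viewed, and the job is handed in when it is done.

```bash
ls; mkdir -p pics; python3 - <<'E'
from plant import robot
import cv2,numpy as np
print(robot.nose_length, robot.sense())
for n in ["scene","top","wrist"]:
    f=robot.grab_frame(n); cv2.imwrite(f"pics/{n}0.png",f["image"][:,:,::-1]); np.savez(f"{n}0.npz",**{k:np.array(v) for k,v in f.items()})
    print(n,f["fx"],f["fy"],f["cx"],f["cy"],f["dist_coeffs"],np.array(f["R"]).round(3).tolist(),f["t"])
E
```

```text
pics
0.011 {'t': 0.0, 'joint_pos': array([ 1.13308627,  0.46944404, -0.04858414,  1.53369531,  0.02414757,
        1.14100039, -0.08233653]), 'joint_velocities': array([-7.32044104e-04, -1.27342063e-03,  1.90672341e-03,  2.64380642e-04,
       -9.10528213e-06,  2.46770605e-03,  1.18217357e-04]), 'effort': array([-7.00944347e-04, -5.10313797e+01, -4.66739538e-02, -2.37717909e+01,
        1.06366866e-02,  7.45889498e-03, -2.82252063e-05]), 'tcp_pos': array([ 0.26809322, -0.6188623 ,  0.24125904]), 'tcp_rot': array([ 3.14147225e+00,  1.95639609e-03, -1.16198103e+00]), 'wrist_force': array([-0.59538587,  0.56230024,  0.3969227 ]), 'torque': array([0.03664581, 0.02028615, 0.02537138]), 'opening': 1.0014853097500946}
scene 451.17855501384236 451.17855501384236 313.10681471012447 235.85308463527898 [-0.01444313  0.          0.          0.          0.        ] [[0.213, 0.977, -0.009], [0.674, -0.154, -0.723], [-0.708, 0.148, -0.691]] [-0.11919494 -0.33747822  1.48762527]
top 597.8542946664387 597.8542946664387 317.3893581487063 241.5502484833964 [-0.19527342  0.          0.          0.          0.        ] [[-0.019, -1.0, -0.004], [-0.978, 0.019, -0.206], [0.206, 0.0, -0.979]] [0.0287731  0.5857159  1.61358466]
wrist 332.9118630627561 332.9118630627561 319.5855267537638 239.61001748773208 [0.01823338 0.         0.         0.         0.        ] [[0.398, -0.917, -0.002], [-0.885, -0.385, 0.263], [-0.242, -0.103, -0.965]] [-0.67423602 -0.03384451  0.3776282 ]
```

View pics/scene0.png

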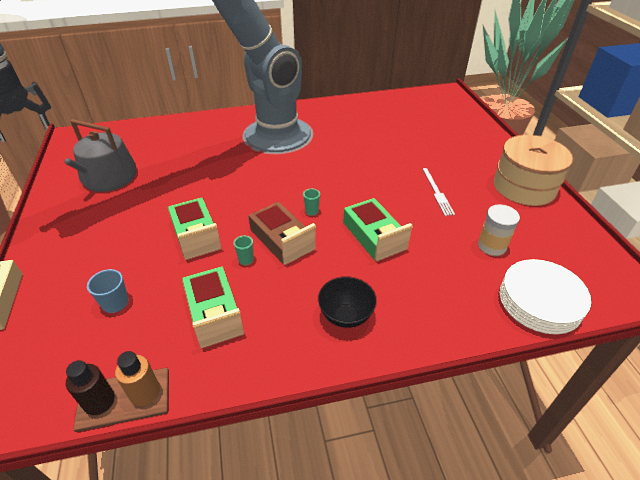

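View pics/top0.png

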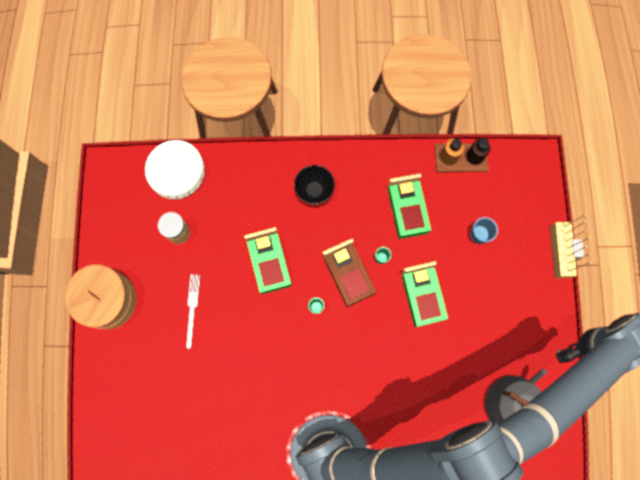

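The brown caddy is at about (350,273) in the top view, with its board at (338,247) and key at (342,256). In the scene view it is at about (280,232). I'll crop and measure it next.

```bash
cat > h.py <<'E'
import numpy as np,cv2
def load(n): return dict(np.load(n+".npz"))
def K(f): return np.array([[f["fx"],0,f["cx"]],[0,f["fy"],f["cy"]],[0,0,1.]])
def rays(f,uv):
    u=cv2.undistortPoints(np.float64(uv).reshape(-1,1,2),K(f),np.float64(f["dist_coeffs"])).reshape(-1,2)
    d=np.c_[u,np.ones(len(u))]@f["R"]; return -f["R"].T@f["t"],d,u
def plane(f,uv,z):
    c,d,_=rays(f,uv); return c+d*((z-c[2])/d[:,2])[:,None]
def cloud(f):
    v,u=np.mgrid[:480,:640]; _,_,p=rays(f,np.stack([u,v],-1).reshape(-1,2))
    Z=f["range_z"].reshape(-1,1); X=np.c_[p*Z,Z]; return ((X-f["t"])@f["R"]).reshape(480,640,3)
def proj(f,X):
    return cv2.projectPoints(np.float64(X).reshape(-1,1,3),cv2.Rodrigues(f["R"])[0],np.float64(f["t"]),K(f),np.float64(f["dist_coeffs"]))[0].reshape(-1,2)
E
python3 - <<'E'
from h import *
for n,(x0,y0,w,h,s) in {"top0":(290,220,110,110,6),"scene0":(230,180,110,100,6)}.items():
    f=load(n); c=f["image"][y0:y0+h,x0:x0+w]; cv2.imwrite(f"pics/{n}c.png",cv2.resize(c[:,:,::-1],None,fx=s if s*h<=600 else 5,fy=s if s*h<=600 else 5,interpolation=cv2.INTER_NEAREST))
    P=cloud(f); g=f["range_z"]; print(n,(g>0).mean())
    for name,(a,b) in ({"board":(338,247),"key":(342,256),"cad":(354,282),"table":(340,330)} if n=="top0" else {"board":(300,238),"cad":(275,213),"table":(300,290)}).items(): print(name,P[b,a].round(4),f["image"][b,a])
E
```

```text
top0 0.9959309895833334
board [ 0.5632 -0.0387  0.0924] [255 245 175]
key [ 0.5429 -0.0501  0.0651] [255 254 169]
cad [ 0.4718 -0.0824  0.0472] [213  87  83]
table [ 0.3423 -0.0418 -0.0043] [235  48  48]
scene0 0.9959375
board [ 0.5726 -0.0329  0.0668] [160 127  95]
cad [ 0.4551 -0.0735  0.0512] [141  42  41]
table [ 6.681e-01 -5.360e-02 -2.000e-04] [222  61  62]
```

View pics/top0c.png

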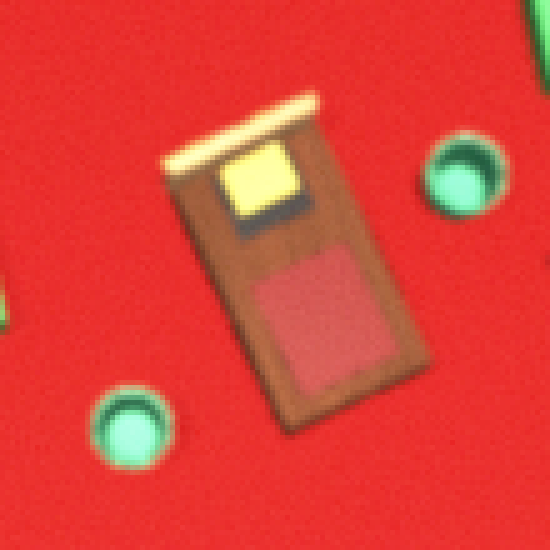

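View pics/scene0c.png

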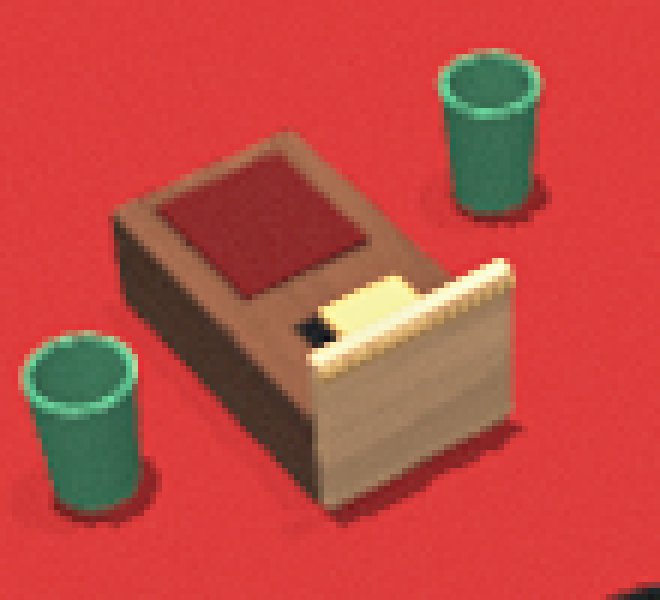

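```bash
python3 - <<'E'
from h import *
ft,fs=load("top0"),load("scene0")
def near(f,uv,r):
    m=np.zeros((480,640),np.uint8); cv2.circle(m,uv,r,255,-1); return m
def comps(f,roi,lo,hi):
    hsv=cv2.cvtColor(f["image"],cv2.COLOR_RGB2HSV); m=cv2.inRange(hsv,lo,hi)&roi
    n,l,s,c=cv2.connectedComponentsWithStats(m)
    return [(s[i].tolist(),c[i].round(2).tolist(),l==i) for i in range(1,n) if s[i][4]>25]
for f,uv,r in((ft,(342,252),26),(fs,(290,235),36)):
    for s,c,m in comps(f,near(f,uv,r),(18,40,120),(35,255,255)): print(s,c,f["image"][m].mean(0))
    print()
# top view: caddy+drawer silhouette: non-red pixels
P=cloud(ft); X=P.reshape(-1,3)
ok=(np.hypot(X[:,0]-.50,X[:,1]+.065)<.13)
for lo,hi in((.040,.056),(.060,.072),(.077,.1)):
    q=X[ok&(X[:,2]>lo)&(X[:,2]<hi)]
    r=cv2.minAreaRect(np.float32(q[:,:2]*1000)); print(lo,len(q),q.mean(0),r)
E
```

```text
[323, 239, 30, 16, 114] [337.16, 246.8] [249.75438596 231.48245614 160.8245614 ]
[334, 248, 16, 16, 180] [341.48, 255.5] [235.06666667 227.62222222 137.92777778]

[282, 223, 33, 20, 196] [294.26, 231.96] [240.53061224 225.0255102  160.8622449 ]

0.04 1571 [ 0.48964875 -0.07478961  0.04954161] ((484.9968566894531, -76.19813537597656), (185.0243682861328, 205.78106689453125), 75.44453430175781)
0.06 177 [ 0.53798187 -0.05833955  0.06488509] ((506.04913330078125, -59.800994873046875), (136.7473602294922, 257.4256591796875), 37.27992248535156)
0.077 105 [ 0.56637084 -0.03811334  0.08359111] ((566.8245239257812, -38.867828369140625), (9.681970596313477, 90.09465026855469), 24.144935607910156)
```

```bash
python3 - <<'E'
from h import *
ft,fs=load("top0"),load("scene0")
def mask(f,uv,r,lo,hi):
    m=np.zeros((480,640),np.uint8); cv2.circle(m,uv,r,255,-1)
    m&=cv2.inRange(cv2.cvtColor(f["image"],cv2.COLOR_RGB2HSV),lo,hi)
    n,l,s,c=cv2.connectedComponentsWithStats(m); return [(l==i).astype(np.uint8) for i in range(1,n) if s[i][4]>25]
b,k=mask(ft,(342,252),26,(18,40,120),(35,255,255))
def pts(m): return np.argwhere(m)[:,::-1]
for nm,m,z in(("board",b,.084),("key",k,.066)):
    q=plane(ft,pts(m),z)[:,:2]*1000; print(nm,q.mean(0),cv2.minAreaRect(np.float32(q)))
# caddy brown+red lid in top view
hsv=cv2.cvtColor(ft["image"],cv2.COLOR_RGB2HSV)
g=plane(ft,pts(b),.084); a=np.radians(24.2)
for a in np.radians([23,24.2,25.5]):
  x=np.array([np.cos(a),np.sin(a)]); kb=plane(ft,pts(b),.084)[:,:2].mean(0); kk=plane(ft,pts(k),.066)[:,:2].mean(0)
  print("expected 24mm along, 0 across:",(kb-kk)@x,(kb-kk)@np.array([-x[1],x[0]]))
# scene-view board corners at top edge outer face (crop scale 6): 
uv=np.array([[230+318/6,180+372/6],[230+512/6,180+275/6]])
e=plane(fs,uv,.084); print(e,np.degrees(np.arctan2(*(e[1]-e[0])[:2][::-1])),np.linalg.norm(e[1]-e[0]),e.mean(0))
# reproject model into pictures to check
a=np.radians(24.2);x=np.array([np.cos(a),np.sin(a),0]);y=np.array([-x[1],x[0],0])
o=np.r_[kb,0]-.081*x; print("origin",o)
R=lambda x0,x1,y0,y1,z:[o+i*x+j*y+[0,0,z] for i,j in((x0,y0),(x1,y0),(x1,y1),(x0,y1))]
for n,f,(x0,y0) in(("t",ft,(290,220)),("s",fs,(230,180))):
    im=cv2.resize(f["image"][y0:y0+100,x0:x0+110,::-1],None,fx=6,fy=6,interpolation=cv2.INTER_NEAREST)
    for r in(R(-.075,.075,-.045,.045,.05),R(.043,.071,-.018,.018,.066),R(.077,.085,-.045,.045,.084)):
        cv2.polylines(im,[np.int32((proj(f,r)-[x0,y0]+.5)*6)],True,(255,0,0),1)
    cv2.imwrite(f"pics/chk_{n}.png",im)
E
```

```text
board [565.48730345 -36.74898471] ((565.6339111328125, -38.096221923828125), (11.117681503295898, 88.14891052246094), 24.03154182434082)
key [544.19395523 -48.71312414] ((544.2171630859375, -48.734771728515625), (33.960079193115234, 41.606178283691406), 25.663776397705078)
expected 24mm along, 0 across: 0.024275392089375677 0.0026930744347047567
expected 24mm along, 0 across: 0.024326467590324592 0.002184098345008929
expected 24mm along, 0 across: 0.024369757552064136 0.0016316334935874636
[[ 0.59431412 -0.07492603  0.084     ]
 [ 0.55851714  0.0062651   0.084     ]] 113.7925684551989 0.08873230982830503 [ 0.57641563 -0.03433046  0.084     ]
origin [ 0.49160557 -0.06995275  0.        ]
```

View pics/chk_t.png

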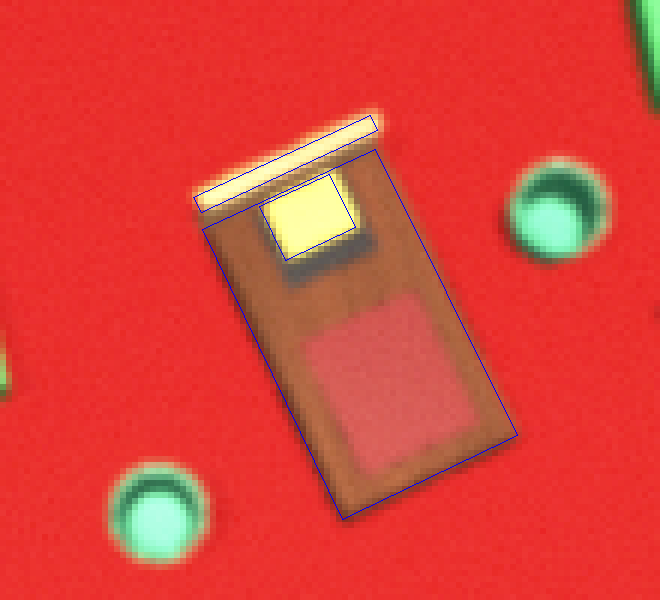

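View pics/chk_s.png

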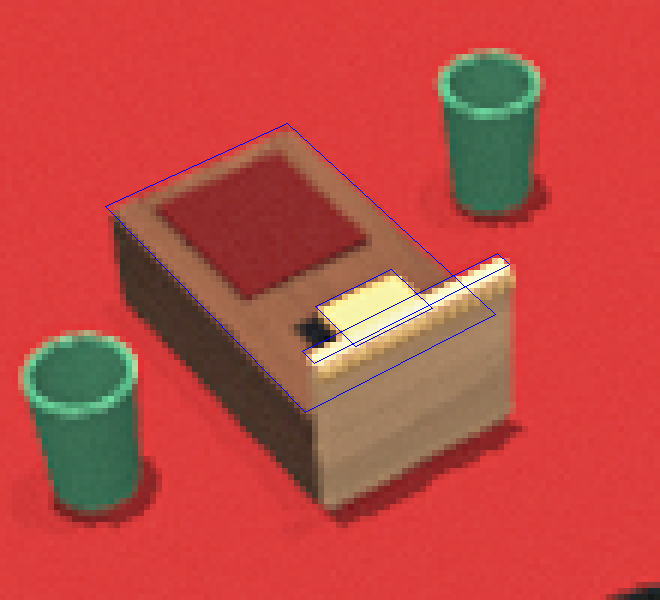

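The overlay fits in both views to about 2 mm. The key centre is near (0.544, -0.048) and the caddy yaw is about 24.2°. Next I set the jaws to 68 mm and hover over the caddy.

```bash
cat >> h.py <<'E'
A=np.radians(24.2); XA=np.array([np.cos(A),np.sin(A)]); KEY=np.array([.544,-.0484])
E
python3 - <<'E'
from plant import robot
from h import *
s=robot.sense()
c=KEY+.0413*XA
c3=lambda z: np.r_[c,z]
best=None
for yaw in (A,A-np.pi):
    q=robot.inverse_kinematics(c3(.14),[np.pi,0,yaw]); print(yaw,q)
    if q is not None:
        d=np.abs(np.array(q)-s["joint_pos"]).max()
        if best is None or d<best[0]: best=(d,yaw)
yaw=best[1]
robot.move_straight(s["tcp_pos"]+[0,0,.06],vel=.2)
robot.goto(c3(.20),[np.pi,0,yaw])
robot.grip(.8,20)
robot.move_straight(c3(.145),vel=.15)
s=robot.sense(); print(yaw,s["t"],s["tcp_pos"],s["tcp_rot"],s["opening"],s["wrist_force"],robot.nose_length,c)
for n in ["scene","top","wrist"]:
    f=robot.grab_frame(n); cv2.imwrite(f"pics/{n}1.png",f["image"][:,:,::-1]); np.savez(f"{n}1.npz",**{k:np.array(v) for k,v in f.items()})
E
```

```text
0.4223696789826277 [ 0.47683906  0.51559576 -0.66371208  1.83241868  0.38952258  0.92705656
  0.06019294]
-2.7192229746071654 [-0.77345324  0.68259663  1.11182129  1.90293268 -0.72183704  1.02722172
 -2.06171658]
0.4223696789826277 3.8167 [ 0.58194774 -0.03126966  0.14518762] [-3.14131885e+00 -2.79530329e-04  4.22551770e-01] 0.8008572432317834 [ 0.46388235 -0.34323741 -0.19200167] 0.011 [ 0.58167056 -0.03147018]
```

```bash
python3 - <<'E'
import cv2
a=cv2.imread("pics/scene1.png")[130:290,200:400]; cv2.imwrite("pics/s1c.png",cv2.resize(a,None,fx=3.5,fy=3.5))
E
```

```text
(no output)
```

View pics/s1c.png

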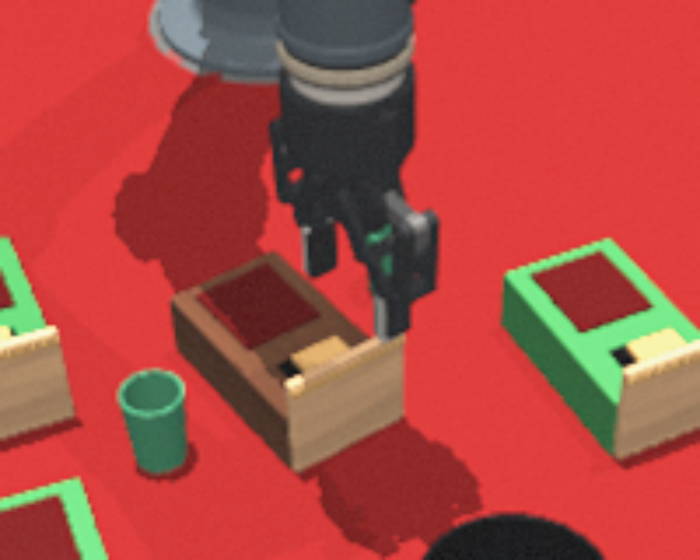

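View pics/wrist1.png

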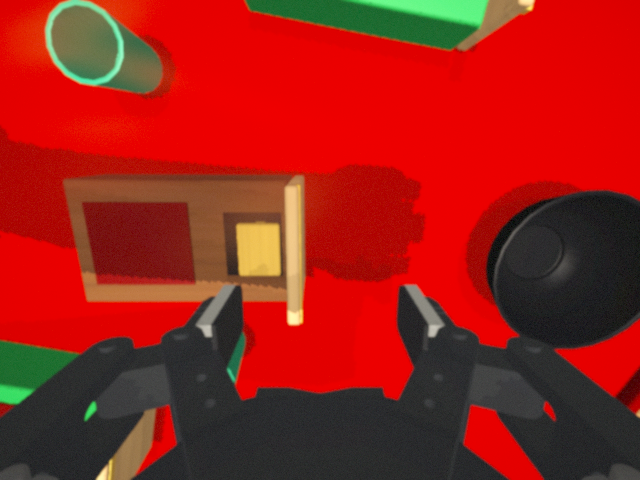

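The wrist view shows the key at (258,249), the board's top edge at column ~295, and the fingertips at about (232,290) and (408,290), so they are aligned with the caddy's axis. I'll check the key position with this view.

```bash
python3 - <<'E'
from h import *
f=load("wrist1")
k=plane(f,[[258.5,249]],.066)[0]; b=plane(f,[[293,186],[295,312]],.084)
print(k,k[:2]-KEY,(k[:2]-KEY)@XA,b,np.degrees(np.arctan2(*(b[1]-b[0])[:2][::-1])),(b.mean(0)[:2]-KEY)@XA)
print(plane(f,[[241,290],[400,290]],.134), [(p[:2]-KEY)@XA for p in plane(f,[[241,290],[400,290]],.134)])
E
```

```text
[ 0.54547605 -0.04526425  0.066     ] [0.00147605 0.00313575] 0.002631747999847069 [[ 0.55053229  0.00450102  0.084     ]
 [ 0.58294164 -0.06845648  0.084     ]] -66.04813678590388 0.027470709088564162
[[ 0.54855892 -0.04290557  0.134     ]
 [ 0.61578944 -0.01274002  0.134     ]] [np.float64(0.0064105815363951334), np.float64(0.0800984386575286)]
```

```bash
python3 - <<'E'
from plant import robot
from h import *
c=KEY+.042*XA+np.array([.0003,.001])
robot.move_straight(np.r_[c,.090],vel=.08)
s=robot.sense(); w0=s["wrist_force"]; print(s["t"],s["tcp_pos"],w0)
hit=robot.move_straight(np.r_[c,.068],vel=.012,contact_N=1.2)
s=robot.sense(); z=s["tcp_pos"][2]; print(hit,s["t"],z,s["wrist_force"]-w0)
if hit and .070<z<.080:
    t=robot.move_straight(np.r_[s["tcp_pos"][:2],z-.0085],vel=.012)
    s=robot.sense(); print(s["t"],s["tcp_pos"],s["wrist_force"]-w0)
    robot.sleep(1.5)
    s=robot.sense(); print(s["t"],s["tcp_pos"],s["wrist_force"]-w0)
for n in ["scene","top","wrist"]:
    f=robot.grab_frame(n); cv2.imwrite(f"pics/{n}2.png",f["image"][:,:,::-1]); np.savez(f"{n}2.npz",**{k:np.array(v) for k,v in f.items()})
a=cv2.imread("pics/scene2.png")[130:290,200:400]; cv2.imwrite("pics/s2c.png",cv2.resize(a,None,fx=3.5,fy=3.5))
E
```

```text
4.8083 [ 0.58293824 -0.02997948  0.09020322] [0.39648378 0.93092509 0.20346565]
True 6.325 0.06952147972052192 [-0.2770112  -0.63564181  3.02718717]
```

View pics/s2c.png

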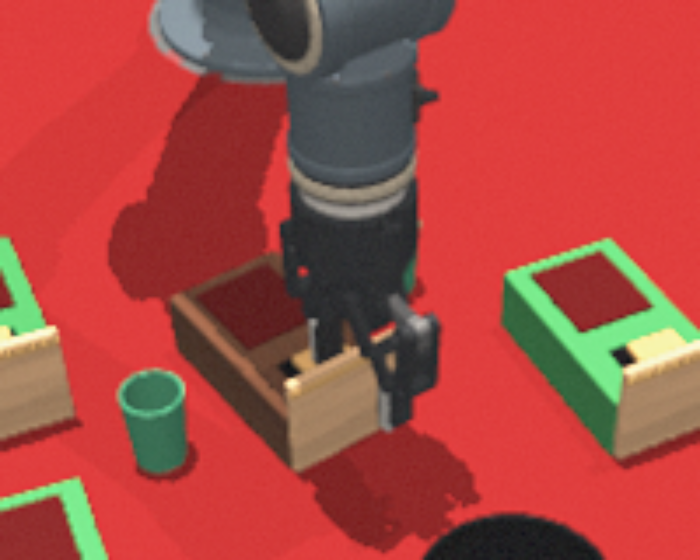

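View pics/wrist2.png

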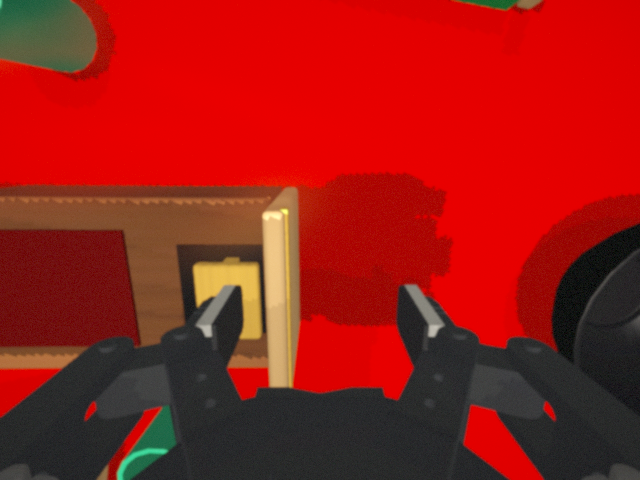

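The finger stands on the pad and the drawer is still shut. The descent stopped at TCP z 0.0695, just below my guard limit. I'll carry on pressing, watching the force.

```bash
python3 - <<'E'
from plant import robot
from h import *
w0=np.array([.396,.931,.203])
s=robot.sense(); print(s["t"],s["tcp_pos"],s["wrist_force"]-w0); p=s["tcp_pos"]
for i in range(6):
    h=robot.move_straight(np.r_[p[:2],p[2]-.0015*(i+1)],vel=.015,contact_N=6)
    s=robot.sense(); print(h,round(s["t"],2),s["tcp_pos"].round(4),(s["wrist_force"]-w0).round(2))
    if h or (s["wrist_force"]-w0)[2]>8: break
robot.sleep(1.5)
s=robot.sense(); print(s["t"],s["tcp_pos"],s["wrist_force"]-w0,s["opening"])
for n in ["scene","top","wrist"]:
    f=robot.grab_frame(n); cv2.imwrite(f"pics/{n}3.png",f["image"][:,:,::-1]); np.savez(f"{n}3.npz",**{k:np.array(v) for k,v in f.items()})
a=cv2.imread("pics/scene3.png")[130:290,200:400]; cv2.imwrite("pics/s3c.png",cv2.resize(a,None,fx=3.5,fy=3.5))
E
```

```text
6.475 [ 0.58257203 -0.03023884  0.06939729] [ 0.83294263 -0.47426265  2.67647735]
False 6.72 [ 0.5826 -0.0302  0.0678] [-0.79  0.01  2.63]
False 6.97 [ 0.5826 -0.0302  0.0662] [ 0.24 -0.7   2.21]
False 7.22 [ 0.5826 -0.0302  0.0648] [ 1.35 -0.48  2.18]
False 7.47 [ 0.5826 -0.0302  0.0633] [ 0.9  -0.46  3.29]
False 7.72 [ 0.5826 -0.0302  0.0619] [-0.49 -0.64  2.65]
False 7.97 [ 0.5826 -0.0302  0.0604] [-0.79 -0.56  2.17]
9.475 [ 0.58264679 -0.03019472  0.06043038] [ 0.17154737 -0.04609642  2.83590975] 0.8004019754334799
```

View pics/s3c.png

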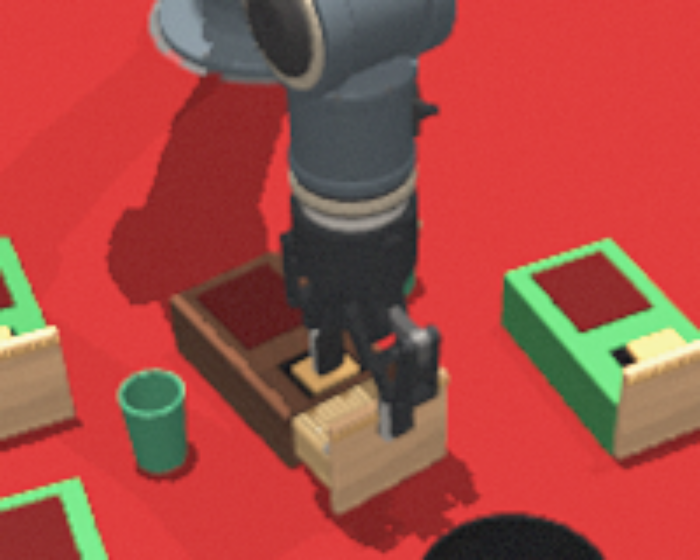

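View pics/wrist3.png

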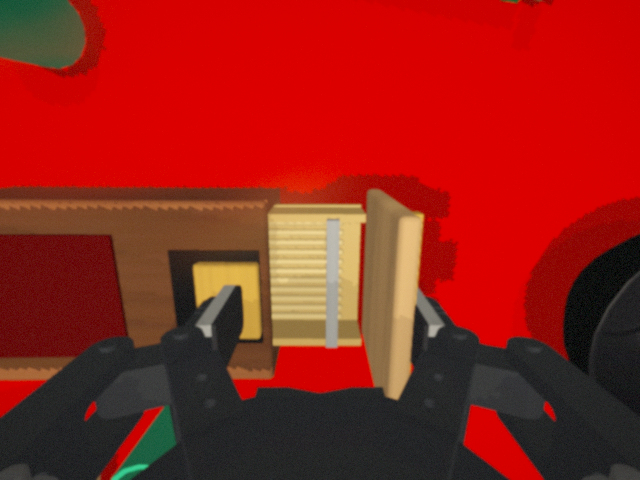

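The drawer is out and resting on the far finger: in the wrist view the board reaches column ~420, against the finger pad at ~415. Next I average the noisy force and measure key height and drawer travel.

```bash
python3 - <<'E'
from plant import robot
from h import *
F=[];T=[]
for i in range(25):
    robot.sleep(.03); s=robot.sense(); F.append(s["wrist_force"]);T.append(s["torque"])
F=np.array(F); m=F.mean(0); print(s["t"],m,F.std(0), "along",m[:2]@XA,np.mean(T,0))
f=robot.grab_frame("wrist"); np.savez("wrist4.npz",**{k:np.array(v) for k,v in f.items()})
for n in ("wrist2","wrist3","wrist4"):
    f=load(n); P=cloud(f)
    k=P[266:282,200:255].reshape(-1,3); w=P[275:330,142:160].reshape(-1,3)
    print(n,"key z",np.median(k[:,2]),"caddy z",np.median(w[:,2]))
    X=P.reshape(-1,3); r=(X[:,:2]-KEY); d=r@XA; l=r@np.array([-XA[1],XA[0]])
    q=(X[:,2]>.076)&(X[:,2]<.09)&(np.abs(l)<.045)&(d>.012)&(d<.12)&(l>.015)
    print(" board x pct",np.percentile(d[q],[2,50,98]),q.sum())
E
```

```text
10.4583 [0.81041439 0.8538209  3.70688589] [0.37227187 0.4612644  0.48277663] along 1.0891961169851876 [ 0.1575579  -0.05752664 -0.02597529]
wrist2 key z 0.06458216342823861 caddy z 0.04897075135240547
 board x pct [0.02233977 0.02705247 0.03099484] 1957
wrist3 key z 0.05557870918637928 caddy z 0.048974746148556944
 board x pct [0.06917955 0.07241375 0.07808724] 2268
wrist4 key z 0.055608133876213606 caddy z 0.04900016390737229
 board x pct [0.06916295 0.0723767  0.0780597 ] 2258
```

```bash
python3 - <<'E'
from plant import robot
from h import *
f=robot.grab_frame("top"); a=load("top0")
for nm,(u,v) in dict(bowl=(314,186),fork=(193,305),ha=(316,305),hb=(383,255),can=(171,226),cup=(484,230)).items():
    d=np.abs(f["image"][v-14:v+14,u-14:u+14].astype(int)-a["image"][v-14:v+14,u-14:u+14]).mean(); print(nm,round(d,2))
print(robot.close_job(), robot.sense()["t"])
E
```

```text
bowl 4.71
fork 2.3
ha 2.7
hb 57.92
can 1.94
cup 2.83
the job is handed in; nothing more can be done
the job is handed in; nothing more can be done
```

I handed the job in with one finger holding the key down and the drawer caught part open against the other. `close_job` gives no verdict, so these are my own last checks.

I set the jaws about 68 mm apart along the caddy's axis. Then I lowered one finger onto the brass key while the other stood in the path of the drawer front.

- **Key:** it went down about 9 mm (pad top from 64.6 to 55.6 mm in the wrist depth, which reads about 1 mm low). The averaged upward force is about 3.7 N.
- **Drawer:** it stopped about 46 mm out at the far finger. Two wrist pictures about a second apart agree to within 0.1 mm.
- **Time:** the clock stood at about 10.5 s just before I handed in.

**Checks that failed or were weak:**
- **First press:** it stopped at my own height limit, 0.5 mm lower than I expected contact. The drawer was still shut, so I carried on pressing in small steps.
- **Drawer push:** the averaged wrist force along the drawer's path was about 1.1 N, with noise and bias of roughly 0.5 to 1 N. I therefore judged the push on the finger mainly from where the board came to rest.
- **Other objects:** the final top picture showed no real change at the bowl, fork, `holder_a`, canister or teacup. `holder_b` differed strongly there, most likely because the arm or its shadow covers it. It stood in the same place in the scene pictures before and after the press.

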